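Unstack table-leg fittings into their kit trays

TASK

Take the stack of four table-leg fittings apart and stand each piece, the same way up as it is now, flat inside the rim of the tray whose outline matches it: bar, square, oval and round. Lower the pieces into place rather than dropping them, tip nothing over, and leave the jar and the spanner where they are.

Things in the scene. Friction and masses are not known exactly. Their poses are not given: they have to be found in the camera images.
- bar_mid (a point): Grey plastic bar fitting, a rectangular block 110 (its x) x 58 (its y) x 52 mm high, about 0.26 kg; the lowest piece of the stack at the start, standing on the bench. Its point is the middle of the piece, half-way up (26 mm above its underside); z is up.
- square_mid (a point): White plastic square fitting, a block 58 x 58 x 52 mm high with its sides along its x and y, about 0.16 kg; second piece from the bottom at the start, resting loose on the bar. Its point is the middle of the piece, half-way up (26 mm above its underside); z is up.
- oval_mid (a point): Grey plastic oval fitting, round-ended, 60 (its x) x 36 (its y) x 52 mm high, with flat sides 24 mm long facing its +y and -y, about 0.10 kg; third piece from the bottom at the start, resting loose on the square. Its point is the middle of the piece, half-way up (26 mm above its underside); z is up.
- round_mid (a point): Steel round foot, an upright cylinder 34 mm in diameter and 52 mm high, about 0.14 kg; the top piece of the stack at the start, resting loose on the oval. Its point is the middle of the piece, half-way up (26 mm above its underside); z is up.
- tray_bar_floor (a point): Flat grey tray with a blue oblong rim, 130 (its x) x 78 (its y) mm inside the rim, for the bar. Fixed to the bench. Its point is the centre of the tray floor's upper face, 4 mm above the bench; the rim is a 6 mm round bar that stands 4 mm above that floor; z is up.
- tray_square_floor (a point): Flat grey tray with a blue square rim, 78 x 78 mm inside the rim, sides along its x and y, for the square. Fixed to the bench. Its point is the centre of the tray floor's upper face, 4 mm above the bench; the rim is a 6 mm round bar that stands 4 mm above that floor; z is up.
- tray_oval_floor (a point): Flat grey tray with a blue round-ended rim, 80 (its x) x 56 (its y) mm inside the rim, for the oval. Fixed to the bench. Its point is the centre of the tray floor's upper face, 4 mm above the bench; the rim is a 6 mm round bar that stands 4 mm above that floor; z is up.
- tray_round_floor (a point): Flat grey tray with a blue circular rim, 54 mm in diameter inside the rim, for the round foot. Fixed to the bench. Its point is the centre of the tray floor's upper face, 4 mm above the bench; the rim is a 6 mm round bar that stands 4 mm above that floor; z is up.
- jar_mid (a point): Bystander: pale jar with a grey metal cap, 64 mm in diameter, 85 mm high, on the bench. Its point is its middle, half-way up.
- spanner_grip (a point): Bystander: steel spanner about 170 mm long lying flat on the bench along its x. Its point is on the handle.

How it is judged:
By the outcome, as a careful person would: the job done as asked, in the order asked, and still so for the second after the job is handed in, with the robot touching nothing.
It also fails if it takes over 128 s, if anything falls off the work surface, if the arm or the gripper's body presses on something with over 40 N, if the wrist force passes 120 N, or if a joint passes its speed limit or range.

ROBOT

A 7-joint arm with a two-finger parallel gripper is mounted at the origin on the work surface. World frame = base frame: x ahead of the robot, y to its left, z up, the work surface at z = 0. Lengths are in m, angles in rad, forces in N, time in s.
With the tool pointing down it reaches from about 0.35 to 0.9 m from the base axis. Payload 8.1 kg.
Tool frame: the origin (TCP) lies on the centre line of the jaws, within the pads' length; the fingertips stand 19 mm ahead of it and the grasp point (between the pads) is the TCP; z points along the fingers, y is the direction in which the jaws open and shut (so a half turn about z gives the same grasp; the last joint's range is limited). The gripper opens to 92 mm and grips with 3 to 60 N. Pads are 19 mm wide; open, the fingers measure 130 mm over their backs; the gripper's body (75 mm by 190 mm) begins 47 mm behind the grasp point.
Start: joints at [-1.326, 0.434, 0.025, 1.573, -0.012, 1.134, -0.075], TCP at [0.213, 0.588, 0.246] pointing down, gripper open.
Joint ranges: [-2.62, 2.62], [-0.44, 2.09], [-1.27, 1.32], [0.08, 2.57], [-1.32, 4.46], [0.12, 2], [-2.74, 2.74]. Speed limits (rad/s): [2.22, 2.22, 3.01, 3.01, 3.14, 3.14, 3.14].

INTERFACE

Orientations are given as a rotation vector (axis times angle).
In Python, from cell import monitor, imaging, workorder, outline_of gives the robot as it stands.
- The arm moves only by the tool move_arm, never from a script. Its argument "series" is a list of rows, each a list of 6 numbers: the shift along the world's x, y, z in cm, then the turn, a rotation vector about the world's x, y, z in degrees. A call has 1 to 8 rows; each row shifts and turns the commanded pose from where the row before left it; what a row does not reach is not made up. A row lasts 1/10 s, in which the tool goes at most 50 mm and 8.59 degrees, less where a joint would pass 70% of its speed; a pose out of reach is approached as far as the arm can. A call with a gripper value outside its range is refused whole. "grip" is the opening, from 0 (shut) to 1 (fully open), set as the call begins (left out, the last holds). The fingers move at their own pace and stop on an object; "force" is the grip in N (left out, the last holds). Time passes only in rows, so rows that do not move let the fingers close. It gives the time, the measured TCP pose, the force and the opening at its end, in the units of the state.
- monitor.observe(): the state, without advancing time (a new reading comes with each control period).
- imaging.get_image(name): name is "scene" or "side" or "wrist"; returns a dict with "color" (400x640x3 uint8, red, green, blue), "fx", "fy", "cx", "cy" (pixels), "rvec" (rotation vector, rad) and "tvec" (3), from world to camera coordinates, as OpenCV has them; the wrist camera has in their place "mount" (4x4, takes a point from camera to tool coordinates, whose origin is the TCP and whose axes are the flange's). Camera axes: x right, y down, z forward; pixel columns grow to the right and rows downward; lengths in m; the calibration is good to about 2 mm. A picture is of the moment at which its call begins: read the wrist's pose just before it. There is no depth.
- workorder.sign_off(): hands the job in, once; it reports no verdict.
Trained networks look in the newest picture that a camera, given by its name, has taken for a name from the list of things; names that differ only in an ending like _2 or _b are one class to them, and where a whole thing is asked for, a point or a joint stands for the part that bears it (a point fixed in the world has none). Each returns a list of dicts, best first, with "p" (0 to 1); they miss things now and then, are a little off and sometimes report something else, mostly with a low value. They report only what shows in the picture. A call takes as long as a camera call.
- outline_of(camera, thing): "mask" (400x640 bool, what is visible of it) and "rect" ([left, top, width, height] in pixels, round what is visible of it).
The state is a dict: "clock": time; "joints": joint angles; "dq": joint speeds; "joint_efforts": joint torques, N m; "position": TCP position; "ee_rot": TCP orientation; "force": force on the tool from outside, world axes, zero at the start; "ft_torque": the same for the moment, N m; "width": opening from 0.0 (shut) to 1.0 (fully open).
Only numpy, scipy, OpenCV 4.12 (cv2) and the standard library are available. Lean on these libraries where they do the work, as an engineer would, in place of code of your own. Each camera call takes 0.05 s, during which the arm holds its last target. There are 200 camera calls.

## Working session

There is one attempt and no reset: what is moved stays moved. The work goes in short steps, Python scripts to look and compute and a tool call to move; the robot and the scene stay as the last step left them, time stands still between calls to the robot, and variables do not carry over. Pictures are saved under pics/ and viewed, about 12 in all and at most 16, crops included, and the job is handed in when it is done.

Besides the shell and the picture viewer there is one more tool, called after "Emit:" as name(argument=value, ...) on one line, values as JSON. move_arm: Moves the arm, as the interface text tells. Its arguments: {"type":"object","properties":{"series":{"type":"array"},"grip":{"type":"number"},"force":{"type":"number"}},"required":["series"]}

```bash
ls; mkdir -p pics
python3 - <<'E'
from cell import monitor, imaging, outline_of
import cv2, numpy as np
s=monitor.observe(); print({k:np.round(v,3) for k,v in s.items()})
for c in("scene","side"):
    im=imaging.get_image(c); cv2.imwrite(f"pics/{c}0.png",im["color"][:,:,::-1])
    R=cv2.Rodrigues(np.array(im["rvec"]))[0]; print(c,im["fx"],im["cx"],im["cy"],"campos",-R.T@np.array(im["tvec"]))
    for t in "bar_mid square_mid oval_mid round_mid tray_bar_floor tray_square_floor tray_oval_floor tray_round_floor jar_mid spanner_grip".split():
        print(t,[(round(d["p"],2),d["rect"]) for d in outline_of(c,t)[:3]])
E
```

```text
pics
{'clock': np.float64(0.0), 'joints': array([-1.326,  0.435,  0.025,  1.574, -0.012,  1.134, -0.075]), 'dq': array([ 0.   , -0.001, -0.001, -0.001, -0.001,  0.002,  0.   ]), 'joint_efforts': array([ 1.0000e-03, -6.6785e+01,  9.8600e-01, -3.1446e+01, -6.0000e-02,
        4.3000e-02,  0.0000e+00]), 'position': array([0.213, 0.587, 0.245]), 'ee_rot': array([-5.440e-01, -3.094e+00,  2.000e-03]), 'force': array([-0.077,  0.177, -0.858]), 'ft_torque': array([ 0.022, -0.031, -0.038]), 'width': np.float64(1.0)}
scene 432.01951147069235 324.7135496420052 203.00283619892792 campos [ 1.09984929 -0.45548487  0.93250187]
bar_mid [(0.6, [356.8, 200.9, 47.7, 37.0])]
square_mid [(0.78, [372.9, 206.2, 19.6, 15.2])]
oval_mid [(0.74, [371.8, 187.4, 24.5, 21.7])]
round_mid [(0.66, [380.7, 168.9, 13.9, 24.0])]
tray_bar_floor [(0.55, [312.4, 151.3, 55.3, 28.4]), (0.44, [372.9, 207.0, 21.9, 14.3])]
tray_square_floor [(0.73, [255.7, 280.4, 43.2, 39.5])]
tray_oval_floor [(0.79, [275.5, 212.3, 39.3, 21.1])]
tray_round_floor [(0.58, [162.8, 274.4, 38.8, 32.2])]
jar_mid [(0.69, [354.8, 252.0, 28.0, 41.1])]
spanner_grip [(0.63, [407.2, 174.9, 44.4, 32.4])]
side 456.0009056529673 317.04773618087665 207.80300783919958 campos [ 0.33482953 -0.86512528  0.82828479]
bar_mid [(0.67, [311.0, 191.8, 42.8, 26.8]), (0.22, [326.4, 144.9, 15.3, 21.0])]
square_mid [(0.87, [319.6, 179.1, 29.5, 24.7])]
oval_mid [(0.89, [325.0, 160.8, 19.2, 28.9])]
round_mid [(0.76, [327.5, 145.9, 12.8, 21.8])]
tray_bar_floor [(0.87, [219.1, 186.7, 54.1, 28.5]), (0.61, [291.8, 169.3, 36.8, 12.1])]
tray_square_floor [(0.91, [338.8, 277.7, 52.1, 34.1]), (0.49, [322.0, 178.5, 26.8, 23.4])]
tray_oval_floor [(0.64, [312.6, 190.3, 38.3, 30.1])]
tray_round_floor [(0.94, [281.8, 340.5, 48.4, 43.9])]
jar_mid [(0.95, [370.9, 208.0, 21.6, 39.0])]
spanner_grip [(0.73, [291.0, 169.6, 36.1, 9.6])]
```

Run:
```python
import cv2,numpy as np
a=cv2.imread("pics/scene0.png")[140:340,140:480];b=cv2.imread("pics/side0.png")[120:400,200:440]
cv2.imwrite("pics/a.png",cv2.resize(a,None,fx=2.35,fy=2.35,interpolation=3));cv2.imwrite("pics/b.png",cv2.resize(b,None,fx=2.1,fy=2.1,interpolation=3))
```

```text
(no output)
```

View pics/a.png

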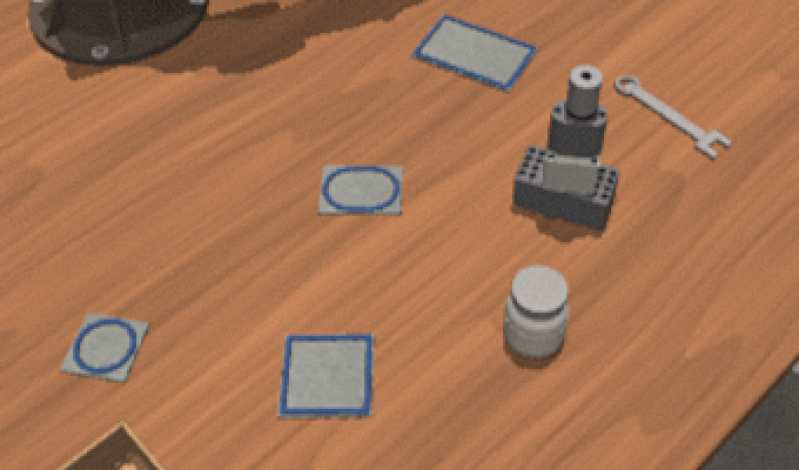

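View pics/b.png

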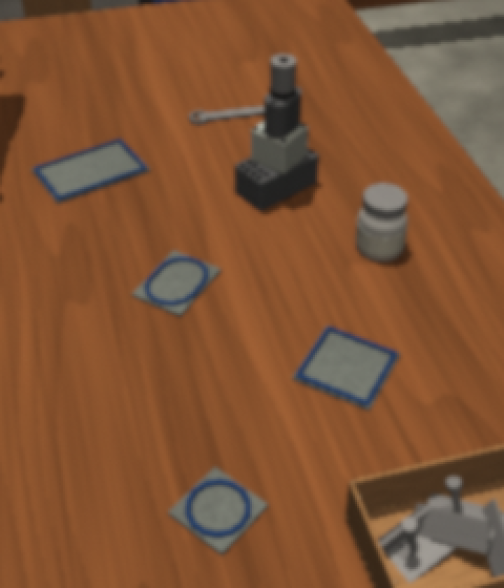

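```bash
cat > h.py <<'E'
import cv2, numpy as np
from scipy.optimize import minimize
from scipy.spatial.transform import Rotation as Ro
from cell import monitor, imaging, outline_of
def grab(c):
    s=monitor.observe(); im=imaging.get_image(c)
    K=np.array([[im["fx"],0,im["cx"]],[0,im["fy"],im["cy"]],[0,0,1]])
    if "rvec" in im: R=cv2.Rodrigues(np.array(im["rvec"]))[0]; t=np.array(im["tvec"])
    else:
        T=np.eye(4);T[:3,:3]=Ro.from_rotvec(s["ee_rot"]).as_matrix();T[:3,3]=s["position"]
        W=np.linalg.inv(T@np.array(im["mount"]));R=W[:3,:3];t=W[:3,3]
    return dict(img=im["color"],K=K,R=R,t=t)
def proj(v,P): 
    q=(np.asarray(P)@v["R"].T+v["t"])@v["K"].T; return q[:,:2]/q[:,2:]
def back(v,uv,z):
    uv=np.atleast_2d(uv); d=np.c_[uv,np.ones(len(uv))]@np.linalg.inv(v["K"]).T@v["R"]; o=-v["R"].T@v["t"]
    return o+d*((z-o[2])/d[:,2])[:,None]
def blue(v):
    h=cv2.cvtColor(v["img"],cv2.COLOR_RGB2HSV); return (h[...,0]>100)&(h[...,0]<130)&(h[...,1]>110)
def tray(v,rect,z=.006):
    l,t,w,h=[int(x) for x in rect]; m=np.zeros(v["img"].shape[:2],bool); m[max(t-4,0):t+h+5,max(l-4,0):l+w+5]=1
    ys,xs=np.nonzero(m&blue(v)); P=back(v,np.c_[xs,ys],z)[:,:2]
    (c,wh,a)=cv2.minAreaRect((P*1000).astype(np.float32))
    if wh[0]<wh[1]: a+=90
    return np.round(c,1),np.round(sorted(wh),1),round((a+90)%180-90,1)
SZ=dict(round=(34,34),oval=(60,36),square=(58,58),bar=(110,58))
def solid(name,x,y,a,zmid):
    L,W=np.array(SZ[name])/2000
    if name in("square","bar"): p=np.array([[L,W],[-L,W],[-L,-W],[L,-W]])
    else:
        th=np.linspace(0,2*np.pi,40); p=np.c_[W*np.cos(th)+(L-W)*np.sign(np.cos(th)),W*np.sin(th)]
    p=p@np.array([[np.cos(a),np.sin(a)],[-np.sin(a),np.cos(a)]])+[x,y]
    return np.r_[np.c_[p,0*p[:,0]+zmid-.026],np.c_[p,0*p[:,0]+zmid+.026]]
E
python3 - <<'E'
from h import *
for c in("scene","side"):
    v=grab(c)
    for t in "bar square oval round".split():
        r=outline_of(c,f"tray_{t}_floor")
        if r: print(c,t,*tray(v,r[0]["rect"]))
    for t,z in(("round",.182),("oval",.13),("square",.078),("bar",.026),("jar",.0425),("spanner",.003)):
        r=outline_of(c,t+("_mid" if t!="spanner" else "_grip"))
        if r:
            l,tt,w,h=r[0]["rect"]; print(c,t,back(v,[l+w/2,tt+h/2],z).round(3))
E
```

```text
scene bar [420.3 281.7] [ 86.8 139.1] 18.1
scene square [ 651.  -172.6] [85.9 88.7] 45.5
scene oval [491.3  16.4] [61.2 86.7] 45.5
scene round [ 463.  -316.1] [58.9 61.4] 45.5
scene round [[0.674 0.175 0.182]]
scene oval [[0.676 0.169 0.13 ]]
scene square [[0.694 0.157 0.078]]
scene bar [[0.676 0.169 0.026]]
scene jar [[0.763 0.013 0.042]]
scene spanner [[0.687 0.373 0.003]]
side bar [0. 0.] [0. 0.] 0.0
side square [ 649.  -197.1] [ 61.5 116.6] -1.2
side oval [519.1   6.6] [ 6.3 48.7] 58.1
side round [ 462.2 -314.7] [59.5 60.4] -15.0
side round [[0.674 0.174 0.182]]
side oval [[0.671 0.154 0.13 ]]
side square [[0.673 0.157 0.078]]
side bar [[0.672 0.159 0.026]]
side jar [[0.766 0.022 0.042]]
side spanner [[0.646 0.367 0.003]]
```

Emit:
move_arm(series=[[2.8,-2.6,2.5,0,0,0],[2.8,-2.6,2.5,0,0,0],[2.8,-2.6,2.5,0,0,0],[2.8,-2.6,2.5,0,0,0],[2.8,-2.6,2.5,0,0,0],[2.8,-2.6,2.5,0,0,0],[2.8,-2.6,2,0,0,0],[2.8,-2.6,0,0,0,0]])

```text
clock: 3.0
position: [0.4388, 0.379, 0.4191]
ee_rot: [0.543, 3.091, 0.007]
force: [1.2, 0.1, -0.3]
width: 1.0
```

Emit:
move_arm(series=[[2.9,-2.6,0,0,0,0],[2.9,-2.6,0,0,0,0],[2.9,-2.6,0,0,0,0],[2.9,-2.6,0,0,0,0],[2.9,-2.6,0,0,0,0],[2.9,-2.6,0,0,0,0],[2.9,-2.6,0,0,0,0],[0,0,0,0,0,0]])

```text
clock: 3.8
position: [0.6432, 0.1915, 0.4148]
ee_rot: [0.556, 3.091, -0.006]
force: [-0.6, -0.4, 0.2]
width: 1.0
```

Run:
```python
from h import *
v=grab("wrist"); cv2.imwrite("pics/w1.png",v["img"][:,:,::-1])
print(-v["R"].T@v["t"]);print(imaging.get_image("wrist")["mount"])
s=monitor.observe();print(s["position"],s["ee_rot"],s["joints"])
print(Ro.from_rotvec(s["ee_rot"]).as_matrix().round(2))
for t in "bar square oval round".split():
    print(t,proj(v,[[.673,.168,dict(bar=.052,square=.104,oval=.156,round=.208)[t]]]),[(round(d["p"],2),d["rect"]) for d in outline_of("wrist",t+"_mid")[:2]])
    print([(round(d["p"],2),d["rect"]) for d in outline_of("wrist",f"tray_{t}_floor")[:2]])
```

```text
[0.57003656 0.21802326 0.55387374]
[[-6.80612221e-04 -9.57745441e-01 -2.87616424e-01  7.75584424e-02]
 [ 9.99999559e-01 -4.65851792e-04 -8.15129012e-04 -1.15045204e-03]
 [ 6.46699469e-04 -2.87616852e-01  9.57745336e-01 -1.39258478e-01]
 [ 0.00000000e+00  0.00000000e+00  0.00000000e+00  1.00000000e+00]]
[0.64043788 0.19678331 0.41523892] [-5.46611888e-01 -3.09309096e+00  5.80358126e-04] [-0.53417349  0.44692069  0.26818187  1.16187913 -0.114732    1.54765385
  0.93245674]
[[-0.94  0.34 -0.  ]
 [ 0.34  0.94 -0.  ]
 [ 0.   -0.   -1.  ]]
bar [[310.27986012 170.24490903]] [(0.65, [274.9, 127.6, 71.5, 65.0])]
[(0.73, [305.5, 1.7, 67.2, 32.3])]
square [[309.47669831 178.87309316]] [(0.6, [286.2, 143.4, 53.8, 41.9])]
[(0.74, [86.2, 187.2, 67.1, 59.4]), (0.26, [277.0, 127.7, 69.7, 64.7])]
oval [[308.48035191 189.57661536]] [(0.88, [288.7, 163.1, 46.2, 44.2])]
[(0.65, [136.6, 53.3, 77.1, 71.1])]
round [[307.21159242 203.2066092 ]] [(0.65, [294.2, 179.8, 33.9, 40.8])]
[(0.42, [0.0, 136.2, 8.3, 23.1])]
```

View pics/w1.png

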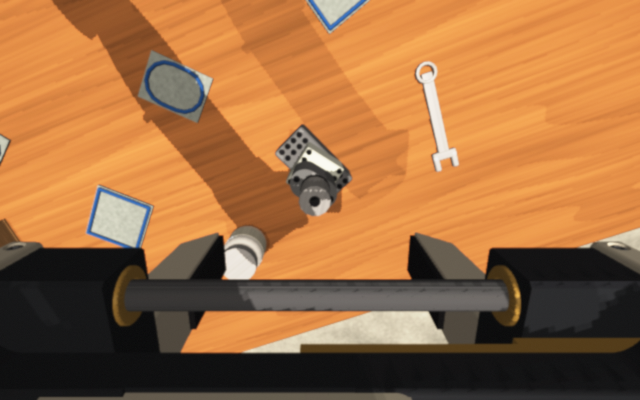

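```bash
cat >> h.py <<'E'
S=4
def fillm(v,P):
    m=np.zeros((400*S,640*S),np.uint8); h=cv2.convexHull(proj(v,P).astype(np.float32))
    cv2.fillConvexPoly(m,np.round((h+.5)*S-.5).astype(np.int32),1); return m>0
def fit(name,zmid,views,x0,above=()):
    """views: {cam:(view,mask)}; above: solids hiding this one"""
    up={c:(cv2.resize(m.astype(np.float32),None,fx=S,fy=S)>.5) for c,(v,m) in views.items()}
    occ={c:[fillm(v,P) for P in above] for c,(v,m) in views.items()}
    def cost(p,full=False):
        o=[]
        for c,(v,_) in views.items():
            f=fillm(v,solid(name,*p[:2]/1000,p[2]/57.3,zmid))
            for q in occ[c]: f&=~q
            o.append(1-(f&up[c]).sum()/max((f|up[c]).sum(),1))
        return o if full else sum(o)
    best=min((minimize(cost,np.r_[x0,a],method="Nelder-Mead",options=dict(initial_simplex=np.r_[x0,a]+np.array([[0,0,0],[8,0,0],[0,8,0],[0,0,20]]),xatol=.1,fatol=1e-4)) for a in ((0,) if name=="round" else (0,45,90) if name=="square" else (0,45,90,135))),key=lambda r:r.fun)
    return best.x.round(1),np.round(1-np.array(cost(best.x,True)),2)
E
cat > stack.py <<'E'
from h import *
V={c:grab(c) for c in("scene","side","wrist")}
above=[]
for t,z in(("round",.182),("oval",.13),("square",.078),("bar",.026)):
    vs={}
    for c in V:
        r=outline_of(c,t+"_mid")
        if r and r[0]["p"]>.4: vs[c]=(V[c],r[0]["mask"])
    x,i=fit(t,z,vs,(673,168),above); print(t,x,list(vs),i)
    above.append(solid(t,*x[:2]/1000,x[2]/57.3,z))
for c in V:
  for t in "bar square oval round".split():
    r=outline_of(c,f"tray_{t}_floor")
    if r: print(c,t,*tray(V[c],r[0]["rect"]))
w=V["wrist"]["img"].copy()
cv2.imwrite("pics/w1z.png",cv2.resize(w[100:230,240:400,::-1],None,fx=4.5,fy=4.5,interpolation=2))
for P in above:
    cv2.polylines(w,[cv2.convexHull(np.round(proj(V["wrist"],P)).astype(np.int32))],True,(0,255,0),1)
cv2.imwrite("pics/w1f.png",cv2.resize(w[100:230,240:400,::-1],None,fx=4.5,fy=4.5,interpolation=2))
E
python3 stack.py
```

```text
round [673.6 175.8  -6. ] ['scene', 'side', 'wrist'] [0.91 0.89 0.93]
oval [674.2 173.1  37. ] ['scene', 'side', 'wrist'] [0.91 0.8  0.9 ]
square [672.1 175.2  38.1] ['scene', 'side', 'wrist'] [0.92 0.82 0.91]
bar [668.7 174.7 204. ] ['scene', 'side', 'wrist'] [0.86 0.81 0.91]
scene bar [420.3 282.3] [ 87.1 139. ] 17.5
scene square [ 651.  -172.6] [85.9 88.7] 45.5
scene oval [492.6  14. ] [64.8 86.3] 38.7
scene round [ 463.  -316.1] [58.9 61.4] 45.5
side bar [0. 0.] [0. 0.] 0.0
side square [ 649.  -197.1] [ 61.5 116.6] -1.2
side oval [495.4   2.8] [40.7 82.5] 14.6
side round [ 462.2 -314.7] [59.5 60.4] -15.0
wrist bar [480.7 282.3] [44.1 93.4] 70.1
wrist square [ 650.5 -173.5] [88.1 90.8] -43.6
wrist oval [490.7  15.2] [65.3 88.6] 43.6
wrist round [0. 0.] [0. 0.] 0.0
```

View pics/w1f.png

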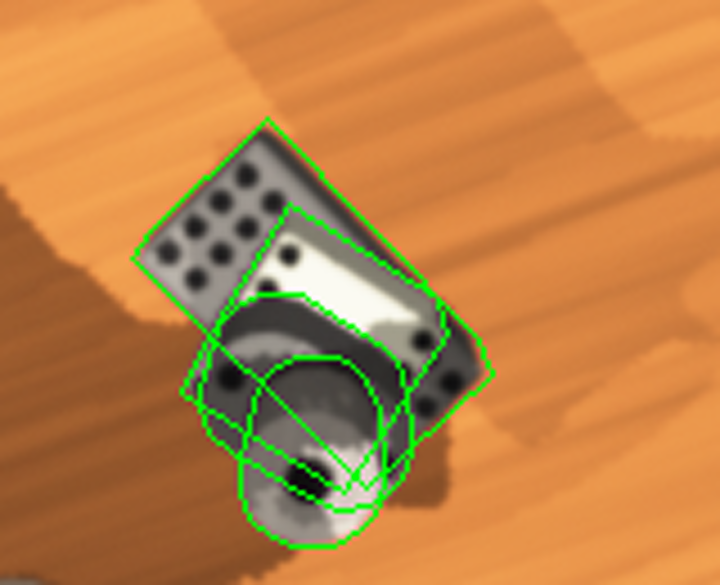

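Emit:
move_arm(series=[[0.4,-0.25,0,0,0,7],[0.4,-0.25,0,0,0,7],[0.4,-0.25,-1,0,0,7],[0.4,-0.25,-2,0,0,7],[0.4,-0.25,-3,0,0,7],[0.4,-0.25,-3,0,0,7],[0.4,-0.25,-3,0,0,7],[0.4,-0.25,-2,0,0,7]])

```text
clock: 6.45
position: [0.6714, 0.1773, 0.2734]
ee_rot: [0.98, -2.983, -0.0]
force: [-0.1, 0.1, -0.1]
width: 1.001
```

Emit:
move_arm(series=[[0,0,0,0,0,0.5],[0,0,0,0,0,0],[0,0,0,0,0,0]])

```text
clock: 6.75
position: [0.6726, 0.1781, 0.2776]
ee_rot: [-0.981, 2.982, 0.0]
force: [0.4, 0.1, 1.1]
width: 1.0
```

```bash
cat >> h.py <<'E'
def pose():
    s=monitor.observe(); M=Ro.from_rotvec(s["ee_rot"]).as_matrix()
    print("clk",round(s["clock"],1),"pos mm",(s["position"]*1000).round(1),"jaw deg",round(np.degrees(np.arctan2(M[1,1],M[0,1]))%180,1),"tilt",np.degrees(M[:2,2]).round(2),"w",round(s["width"]*92,1),"q",s["joints"].round(2),"F",s["force"].round(1))
E
cat stack.py | sed 's/^for c in V:$/for c in []:/;s/w1z/w2z/;s/w1f/w2f/' > stack2.py; python3 -c "
from h import *
pose()"; python3 stack2.py
python3 - <<'E'
from h import *
v=grab("wrist");cv2.imwrite("pics/w2.png",v["img"][:,:,::-1])
E
```

```text
clk 6.8 pos mm [672.6 178.1 277.6] jaw deg 126.4 tilt [0.13 0.06] w 92.0 q [-0.36  0.53  0.05  1.33 -0.03  1.27  1.89] F [0.4 0.1 1.1]
round [674.  174.8   2. ] ['scene', 'side'] [0.86 0.72]
oval [673.7 174.2 221.1] ['scene', 'side', 'wrist'] [0.9  0.8  0.89]
square [672.1 175.1  36.9] ['scene', 'side', 'wrist'] [0.9  0.84 0.88]
bar [669.4 175.3  24.9] ['scene', 'side', 'wrist'] [0.88 0.78 0.92]
```

View pics/w2.png

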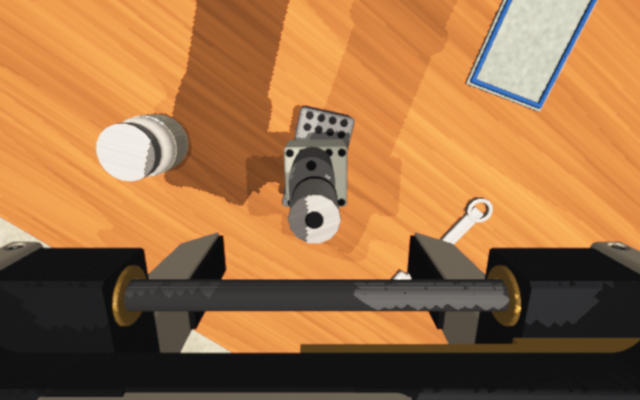

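Emit:
move_arm(series=[[0.1,-0.2,-2,0,0,1],[0,0,-2.5,0,0,1],[0,0,-2.5,0,0,0],[0,0,-1.5,0,0,0],[0,0,-0.6,0,0,0],[0,0,0,0,0,0],[0,0,0,0,0,0],[0,0,0,0,0,0]])

```text
clock: 8.35
position: [0.6738, 0.1758, 0.1861]
ee_rot: [-1.037, 2.963, -0.0]
force: [1.2, 0.2, -0.3]
width: 0.998
```

Emit:
move_arm(series=[[0,0,0,0,0,0],[0,0,0,0,0,0],[0,0,0,0,0,0],[0,0,0,0,0,0],[0,0,0,0,0,0],[0,0,0,0,0,0],[0,0,0,0,0,0],[0,0,0,0,0,0]], grip=0, force=20)

```text
clock: 9.15
position: [0.673, 0.1756, 0.1847]
ee_rot: [1.038, -2.965, -0.0]
force: [0.3, -0.2, -1.5]
width: 0.366
```

```bash
python3 -c "
from h import *
pose()"
```

```text
clk 9.2 pos mm [673.  175.6 184.7] jaw deg 128.6 tilt [-0.01  0.01] w 33.6 q [-0.35  0.6   0.03  1.45 -0.02  1.09  1.93] F [ 0.3 -0.2 -1.5]
```

Emit:
move_arm(series=[[0,0,0.5,0,0,0],[0,0,1.5,0,0,0],[0,0,2,0,0,0],[0,0,1,0,0,0],[-1,-2.5,0,0,0,0],[-1.5,-3.5,0,0,0,0],[-1.5,-3.5,0,0,0,0],[-1.5,-3.5,0,0,0,0]])

```text
clock: 9.95
position: [0.6175, 0.0444, 0.2354]
ee_rot: [-1.038, 2.965, -0.0]
force: [1.0, -0.1, -1.7]
width: 0.37
```

Emit:
move_arm(series=[[-1.5,-3.5,0,0,0,0],[-1.5,-3.5,0,0,0,0],[-1.5,-3.5,-1,0,0,0],[-1.5,-3.5,-1,0,0,0],[-1.5,-3.5,-2,0,0,0],[-1.5,-3.5,-2,0,0,0],[-1.5,-3.5,-2,0,0,0],[-1.5,-3.5,-2,0,0,0]])

```text
clock: 10.75
position: [0.4978, -0.2358, 0.1349]
ee_rot: [-1.037, 2.964, -0.001]
force: [0.7, -0.5, -1.5]
width: 0.368
```

Emit:
move_arm(series=[[-1.5,-3.5,-1,0,0,0],[-1.5,-3.5,-1,0,0,0],[-0.5,-1.1,0,0,0,0],[0,0,0,0,0,0],[0,0,0,0,0,0],[0,0,0,0,0,0]])

```text
clock: 11.35
position: [0.4642, -0.314, 0.1152]
ee_rot: [-1.04, 2.963, 0.0]
force: [-0.0, 1.1, -1.6]
width: 0.362
```

Run:
```python
from h import *
pose()
for c in("scene","side","wrist"):
    v=grab(c);r=outline_of(c,"tray_round_floor")
    if r: print(c,r[0]["p"],*tray(v,r[0]["rect"]))
cv2.imwrite("pics/w3.png",v["img"][:,:,::-1])
```

```text
clk 11.3 pos mm [ 464.2 -314.   115.2] jaw deg 128.7 tilt [0.06 0.02] w 33.3 q [ 0.52  0.47 -0.03  1.88  0.02  0.79  2.73] F [-0.   1.1 -1.6]
scene 0.88 [ 462.3 -316.7] [59.6 62.4] -78.7
side 0.61 [ 462.1 -314.7] [59.5 60.5] -14.9
wrist 0.64 [ 459.4 -318.8] [57.4 63.7] -51.3
```

View pics/w3.png

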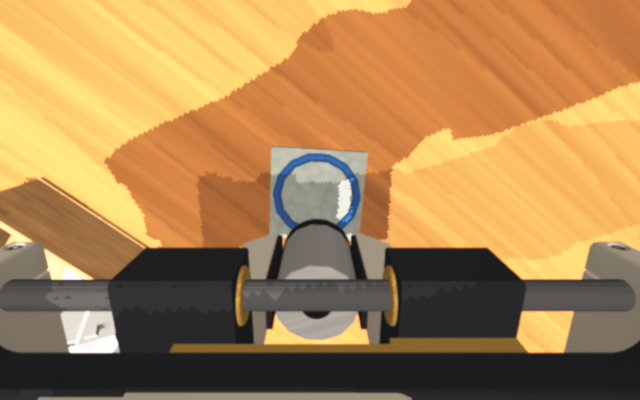

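Run:
```python
from h import *
v=grab("scene"); print([back(v,[[191.5,320.5]],z).round(3) for z in(0,.05,.08)])
v=grab("side"); print([back(v,[[200+352/2.1,120+485/2.1],[200+504/2.1,120+447/2.1]],z).round(3) for z in(0,.05,.08)])
```

```text
[array([[ 0.549, -0.353,  0.   ]]), array([[ 0.579, -0.359,  0.05 ]]), array([[ 0.597, -0.362,  0.08 ]])]
[array([[ 0.601, -0.322,  0.   ],
       [ 0.773, -0.319,  0.   ]]), array([[ 0.585, -0.354,  0.05 ],
       [ 0.747, -0.352,  0.05 ]]), array([[ 0.576, -0.374,  0.08 ],
       [ 0.731, -0.371,  0.08 ]])]
```

Emit:
move_arm(series=[[-0.2,-0.1,-1,0,0,-5],[0,0,-2,0,0,-5],[0,0,-2,0,0,-5],[0,0,-1.5,0,0,-5],[0,0,-0.8,0,0,0],[0,0,-0.4,0,0,0],[0,0,0,0,0,0],[0,0,0,0,0,0]])

```text
clock: 12.55
position: [0.4614, -0.3167, 0.0383]
ee_rot: [-0.508, 3.099, -0.001]
force: [0.7, -0.5, -1.8]
width: 0.368
```

Run:
```python
from h import *
pose();pose();
```

```text
clk 12.6 pos mm [ 461.4 -316.7   38.3] jaw deg 108.6 tilt [ 0.05 -0.02] w 33.9 q [ 0.47  0.58  0.05  1.94 -0.05  0.62  2.45] F [ 0.7 -0.5 -1.8]
clk 12.6 pos mm [ 461.4 -316.7   38.3] jaw deg 108.6 tilt [ 0.05 -0.02] w 33.9 q [ 0.47  0.58  0.05  1.94 -0.05  0.62  2.45] F [ 0.7 -0.5 -1.8]
```

Emit:
move_arm(series=[[0.05,0.05,-0.2,0,0,0],[0,0,-0.1,0,0,0],[0,0,-0.1,0,0,0],[0,0,0,0,0,0],[0,0,0,0,0,0]])

```text
clock: 13.05
position: [0.4615, -0.3159, 0.0338]
ee_rot: [0.507, -3.1, -0.0]
force: [-0.3, -1.0, -1.8]
width: 0.366
```

Emit:
move_arm(series=[[0,0,-0.05,0,0,0],[0,0,-0.05,0,0,0],[0,0,0,0,0,0]])

```text
clock: 13.35
position: [0.4615, -0.3159, 0.0327]
ee_rot: [0.507, -3.1, -0.0]
force: [-0.4, 0.4, -2.3]
width: 0.371
```

Emit:
move_arm(series=[[0,0,-0.05,0,0,0],[0,0,-0.05,0,0,0],[0,0,0,0,0,0]])

```text
clock: 13.65
position: [0.4616, -0.3159, 0.0325]
ee_rot: [-0.507, 3.1, -0.0]
force: [-2.2, 1.7, 9.7]
width: 0.364
```

Emit:
move_arm(series=[[0,0,0.05,0,0,0],[0,0,0,0,0,0],[0,0,0,0,0,0],[0,0,0,0,0,0],[0,0,0,0,0,0],[0,0,1,0,0,0],[0,0,2,0,0,0],[0,0,4,0,0,0]], grip=1)

```text
clock: 14.45
position: [0.46, -0.315, 0.1014]
ee_rot: [0.506, -3.097, -0.005]
force: [0.8, -0.6, 0.5]
width: 0.989
```

Emit:
move_arm(series=[[0,0,4.5,0,0,0],[1,2.5,4,0,0,0],[1.5,3.5,2.5,0,0,4],[1.5,3.5,2.5,0,0,4],[1.5,3.5,1,0,0,4],[1.5,3.5,0,0,0,4],[1.5,3.5,0,0,0,4],[1.5,3.5,0,0,0,0]])

```text
clock: 15.25
position: [0.5618, -0.0796, 0.2483]
ee_rot: [-1.04, 2.963, -0.001]
force: [-0.2, 0.1, 0.4]
width: 0.998
```

Emit:
move_arm(series=[[1.5,3.5,0,0,0,0],[1.5,3.5,0,0,0,0],[1.5,3.5,0,0,0,0],[1.5,3.5,0,0,0,0],[1.5,3.5,0,0,0,0],[1.5,3.5,0,0,0,0],[1.5,3.5,0,0,0,0],[0,0,0,0,0,0]])

```text
clock: 16.05
position: [0.6664, 0.1712, 0.2472]
ee_rot: [-1.048, 2.961, 0.006]
force: [0.6, -0.4, -1.1]
width: 1.002
```

```bash
cat > stack3.py <<'E'
import sys
from h import *
pose()
V={c:grab(c) for c in("scene","side","wrist")}; above=[]
for t,z in(("oval",.13),("square",.078),("bar",.026))[int(sys.argv[1]):]:
    vs={}
    for c in V:
        r=outline_of(c,t+"_mid")
        if r and r[0]["p"]>.4: vs[c]=(V[c],r[0]["mask"])
    x,i=fit(t,z,vs,(673,174),above); print(t,x,list(vs),i)
    above.append(solid(t,*x[:2]/1000,x[2]/57.3,z))
for c in("scene","side"):
    r=outline_of(c,"round_mid")
    if r: print(c,"round",r[0]["p"],*fit("round",.03,{c:(V[c],r[0]["mask"])},(462,-315)))
w=V["wrist"]["img"]; cv2.imwrite(f"pics/s{sys.argv[1]}.png",w[:,:,::-1])
s=V["side"]["img"]; cv2.imwrite(f"pics/sd{sys.argv[1]}.png",cv2.resize(s[120:400,200:440,::-1],None,fx=2.1,fy=2.1,interpolation=2))
E
python3 stack3.py 0
```

```text
clk 16.1 pos mm [666.4 171.2 247.2] jaw deg 129.0 tilt [-0.02  0.22] w 92.1 q [-0.26  0.54 -0.12  1.39  0.06  1.21  1.87] F [ 0.6 -0.4 -1.1]
oval [673.9 174.1  37.8] ['side', 'wrist'] [0.88 0.98]
square [671.6 175.8 126.5] ['scene', 'side', 'wrist'] [0.89 0.78 0.9 ]
bar [669.3 174.8 205. ] ['scene', 'side', 'wrist'] [0.85 0.8  0.94]
scene round 0.64 [ 464.6 -317.8   -4. ] [0.89]
side round 0.94 [ 464.1 -313.    16.8] [0.95]
```

View pics/s0.png

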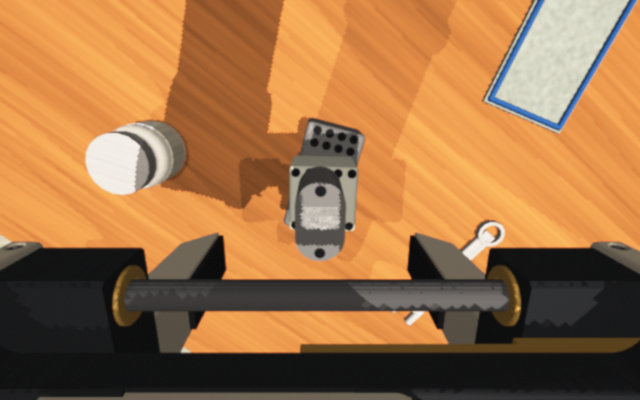

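Emit:
move_arm(series=[[0.4,0.1,0,0,0,-0.8],[0.35,0.15,-1,0,0,0],[0,0,-2.5,0,0,0],[0,0,-3,0,0,0],[0,0,-3,0,0,0],[0,0,-1.7,0,0,0],[0,0,0,0,0,0],[0,0,0,0,0,0]])

```text
clock: 17.55
position: [0.6742, 0.1667, 0.135]
ee_rot: [1.017, -2.972, -0.0]
force: [0.2, 0.7, 0.3]
width: 0.997
```

```bash
python3 -c "
from h import *
pose()"
```

```text
clk 17.6 pos mm [674.2 166.7 135. ] jaw deg 127.8 tilt [-0.03 -0.  ] w 91.8 q [-0.25  0.65 -0.11  1.5   0.08  1.    1.85] F [0.2 0.7 0.3]
```

Emit:
move_arm(series=[[0,0.35,0,0,0,0],[0,0.35,0,0,0,0],[0,0,0,0,0,0],[0,0,0,0,0,0],[0,0,0,0,0,0]])

```text
clock: 18.05
position: [0.6741, 0.1735, 0.1356]
ee_rot: [-1.017, 2.972, -0.0]
force: [0.2, 0.3, -0.9]
width: 0.998
```

Emit:
move_arm(series=[[0,0,0,0,0,0],[0,0,0,0,0,0],[0,0,0,0,0,0],[0,0,0,0,0,0],[0,0,0,0,0,0],[0,0,0,0,0,0],[0,0,0,0,0,0]], grip=0)

```text
clock: 18.75
position: [0.674, 0.1736, 0.1352]
ee_rot: [-1.017, 2.972, 0.0]
force: [-0.1, -0.6, -0.5]
width: 0.44
```

Emit:
move_arm(series=[[0,0,0,0,0,0],[0,0,0,0,0,0],[0,0,0,0,0,0]])

```text
clock: 19.05
position: [0.674, 0.1736, 0.1352]
ee_rot: [-1.017, 2.972, 0.0]
force: [-0.1, -0.6, 0.3]
width: 0.391
```

Emit:
move_arm(series=[[0,0,0.5,0,0,0],[0,0,1.5,0,0,0],[0,0,2.5,0,0,0],[-1,-0.9,2.5,0,0,0],[-2.5,-2.2,0,0,0,1],[-3,-2.7,0,0,0,1],[-3,-2.7,0,0,0,1],[-3,-2.7,0,0,0,1]])

```text
clock: 19.85
position: [0.5482, 0.0607, 0.2066]
ee_rot: [-1.12, 2.933, -0.001]
force: [1.1, -0.9, 0.1]
width: 0.389
```

Emit:
move_arm(series=[[-1.8,-1.7,0,0,0,0],[0,0,0,0,0,0],[0,0,0,0,0,0],[0,0,0,0,0,0]])

```text
clock: 20.25
position: [0.5321, 0.0456, 0.2061]
ee_rot: [-1.121, 2.933, 0.0]
force: [0.4, 1.1, -0.4]
width: 0.393
```

```bash
cat >> h.py <<'E'
def rimfit(v,kind,x0):
    """fit the centre line of the rim (inside + 6 mm) to blue pixels; x0 mm, deg"""
    L,W=dict(bar=(136,84),square=(84,84),oval=(86,62),round=(60,60))[kind]; L/=2;W/=2
    ys,xs=np.nonzero(blue(v)); P=back(v,np.c_[xs,ys],.006)[:,:2]*1000; P=P[np.hypot(*(P-x0[:2]).T)<np.hypot(L,W)+18]
    def d(p):
        a=p[2]/57.2958; q=(P-p[:2])@np.array([[np.cos(a),-np.sin(a)],[np.sin(a),np.cos(a)]])
        r=W if kind in("oval","round") else 0
        e=np.abs(q)-[L-r,W-r]; return np.hypot(*np.maximum(e,0).T)+np.minimum(e.max(1),0)-r
    from scipy.optimize import least_squares
    r=least_squares(d,x0,loss="soft_l1",x_scale=[1,1,1]); return r.x.round(1),len(P),round(np.abs(r.fun).mean(),2)
E
python3 - <<'E'
from h import *
pose()
for c in("scene","wrist","side"):
    v=grab(c); print(c,"oval",*rimfit(v,"oval",(491.5,15,42)),"sq",*rimfit(v,"square",(650,-173,45)),"bar",*rimfit(v,"bar",(420,282,18)))
    if c=="wrist": cv2.imwrite("pics/w4.png",v["img"][:,:,::-1])
E
```

```text
clk 20.2 pos mm [532.1  45.6 206.1] jaw deg 131.8 tilt [0.1  0.04] w 36.2 q [-0.08  0.33 -0.14  1.84  0.05  0.97  2.06] F [ 0.4  1.1 -0.4]
scene oval [491.3  15.4  44. ] 71 0.97 sq [ 650.4 -172.1   46.4] 200 0.96 bar [420.2 282.2  17.6] 76 0.88
wrist oval [490.5  15.5  44.7] 1215 1.2 sq [ 649.5 -172.6   46.4] 1866 1.24 bar [418.8 283.   17.3] 1205 1.27
side oval [490.2  17.4  48.6] 17 0.62 sq [ 650.  -170.2   46.8] 67 0.74 bar [420. 282.  18.] 0 nanh.py:63: RuntimeWarning: Mean of empty slice.
  r=least_squares(d,x0,loss="soft_l1",x_scale=[1,1,1]); return r.x.round(1),len(P),round(np.abs(r.fun).mean(),2)
  ret = ret.dtype.type(ret / rcount)
```

View pics/w4.png

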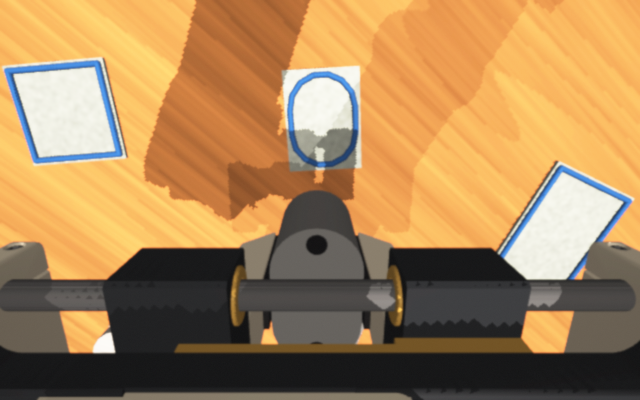

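Emit:
move_arm(series=[[-2,-1.5,-1,0,0,1.3],[-2,-1.5,-2.5,0,0,1.3],[-0.1,0,-4,0,0,0],[0,0,-4,0,0,0],[0,0,-3,0,0,0],[0,0,-1.5,0,0,0],[0,0,-0.4,0,0,0],[0,0,0,0,0,0]])

```text
clock: 21.2
position: [0.4902, 0.015, 0.0409]
ee_rot: [1.187, -2.908, -0.001]
force: [0.9, -0.0, 0.1]
width: 0.389
```

Emit:
move_arm(series=[[0,0,0,0,0,0],[0,0,0,0,0,0]])

```text
clock: 21.4
position: [0.4909, 0.0148, 0.0423]
ee_rot: [-1.186, 2.907, -0.001]
force: [0.0, 0.3, -0.4]
width: 0.388
```

Emit:
move_arm(series=[[0,0,-0.3,0,0,0],[0,0,-0.2,0,0,0],[0,0,-0.1,0,0,0],[0,0,-0.05,0,0,0],[0,0,0,0,0,0]])

```text
clock: 21.9
position: [0.49, 0.0146, 0.0351]
ee_rot: [-1.186, 2.909, -0.0]
force: [-2.9, -0.4, 5.0]
width: 0.392
```

Emit:
move_arm(series=[[0,0,-0.05,0,0,0],[0,0,-0.05,0,0,0],[0,0,0,0,0,0]])

```text
clock: 22.2
position: [0.4901, 0.0146, 0.035]
ee_rot: [-1.186, 2.909, -0.001]
force: [-6.7, -0.3, 22.7]
width: 0.39
```

Emit:
move_arm(series=[[0,0,0.1,0,0,0],[0,0,0,0,0,0],[0,0,0,0,0,0],[0,0,0,0,0,0],[0,0,0,0,0,0],[0,0,1,0,0,0],[0,0,2.5,0,0,0],[0,0,4,0,0,0]], grip=1)

```text
clock: 23.0
position: [0.4886, 0.0145, 0.1096]
ee_rot: [1.185, -2.905, -0.002]
force: [1.4, 1.0, 0.5]
width: 0.989
```

Emit:
move_arm(series=[[0,0,5,0,0,0],[2,2,3,0,0,0],[2.7,2.4,1,0,0,-2.5],[2.7,2.4,0,0,0,-2.5],[2.7,2.4,0,0,0,-2.4],[2.7,2.4,0,0,0,0],[2.7,2.4,0,0,0,0],[2.7,2.1,0,0,0,0]])

```text
clock: 23.8
position: [0.6727, 0.1771, 0.2005]
ee_rot: [-0.997, 2.979, 0.001]
force: [0.3, 0.4, -1.2]
width: 0.999
```

Emit:
move_arm(series=[[0,0,0,0,0,0],[0,0,0,0,0,0]])

```text
clock: 24.0
position: [0.6718, 0.176, 0.1996]
ee_rot: [0.997, -2.978, -0.0]
force: [0.6, -0.5, -0.3]
width: 0.998
```

```bash
python3 stack3.py 1
python3 - <<'E'
from h import *
for c in("scene","side"):
    v=grab(c); r=outline_of(c,"oval_mid")
    if r: print(c,"oval",r[0]["p"],*fit("oval",.03,{c:(v,r[0]["mask"])},(491,15)))
E
```

```text
clk 24.0 pos mm [671.8 176.  199.6] jaw deg 127.0 tilt [-0.05 -0.01] w 91.8 q [-0.26  0.59 -0.12  1.43  0.07  1.13  1.83] F [ 0.6 -0.5 -0.3]
square [671.6 175.4  37.2] ['scene', 'side', 'wrist'] [0.87 0.83 0.94]
bar [669.2 174.8  25.3] ['scene', 'side', 'wrist'] [0.87 0.82 0.91]
scene round 0.88 [ 463.4 -316.8   15.5] [0.84]
side round 0.64 [ 462.  -315.     7.9] [0.92]
scene oval 0.67 [490.5  14.1  36. ] [0.91]
side oval 0.79 [492.9  18.5  45.1] [0.96]
```

View pics/sd1.png

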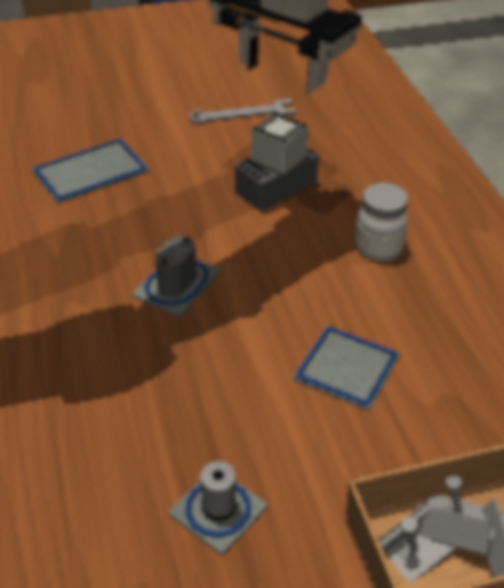

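Emit:
move_arm(series=[[0,0,-1,0,0,0],[0,0,-3,0,0,0],[0,0,-3.5,0,0,0],[0,0,-2.5,0,0,0],[0,0,-1.3,0,0,0],[0,0,-0.3,0,0,0],[0,0,0,0,0,0],[0,0,0,0,0,0]])

```text
clock: 25.55
position: [0.673, 0.1759, 0.0852]
ee_rot: [-0.995, 2.977, 0.0]
force: [1.5, -1.1, -0.1]
width: 0.998
```

Emit:
move_arm(series=[[0,0,0,0,0,0],[0,0,0,0,0,0],[0,0,0,0,0,0],[0,0,0,0,0,0],[0,0,0,0,0,0],[0,0,0,0,0,0],[0,0,0,0,0,0]], grip=0)

```text
clock: 26.25
position: [0.672, 0.1757, 0.0839]
ee_rot: [-0.996, 2.979, 0.0]
force: [-1.0, 0.4, 1.8]
width: 0.636
```

```bash
python3 -c "
from h import *
pose()"
```

```text
clk 26.2 pos mm [672.  175.7  83.9] jaw deg 127.0 tilt [0.   0.01] w 58.5 q [-0.26  0.7  -0.11  1.54  0.09  0.91  1.81] F [-1.   0.4  1.8]
```

Emit:
move_arm(series=[[0,0,0.5,0,0,0],[0,0,1.5,0,0,0],[0,0,3,0,0,0],[0,0,4,0,0,0],[0,-1.5,2,0,0,0],[-0.2,-3,0,0,0,2],[-0.3,-4,0,0,0,2],[-0.3,-4,0,0,0,2]])

```text
clock: 27.05
position: [0.664, 0.0497, 0.1951]
ee_rot: [-1.154, 2.921, -0.001]
force: [0.8, -1.6, -2.5]
width: 0.631
```

Emit:
move_arm(series=[[-0.3,-4,0,0,0,2],[-0.3,-4,0,0,0,1.4],[-0.3,-4,0,0,0,0],[-0.3,-4,0,0,0,0],[-0.2,-4,0,0,0,0],[0,-2.3,0,0,0,0],[0,0,0,0,0,0],[0,0,0,0,0,0]])

```text
clock: 27.85
position: [0.65, -0.1729, 0.1946]
ee_rot: [-1.235, 2.888, -0.0]
force: [0.4, 0.9, -2.3]
width: 0.63
```

```bash
python3 -c "
from h import *
pose()
for c in ('scene','side','wrist'):
    v=grab(c); print(c,*rimfit(v,'square',(650,-173,46)))"
```

```text
clk 27.9 pos mm [ 650.  -172.9  194.6] jaw deg 136.3 tilt [0.04 0.01] w 57.9 q [ 0.26  0.56 -0.12  1.5   0.07  1.09  2.5 ] F [ 0.4  0.9 -2.3]
scene [ 650.6 -172.2   46.5] 202 1.01
side [ 650.3 -170.    45.9] 81 0.98
wrist [ 649.8 -172.4   46.4] 1026 1.13
```

Aligned. Lower 194.6 → 40, then slowly to contact near 36.

Emit:
move_arm(series=[[0,0.03,-2,0,0,0],[0,0,-4,0,0,0],[0,0,-4,0,0,0],[0,0,-3,0,0,0],[0,0,-1.5,0,0,0],[0,0,-0.7,0,0,0],[0,0,0,0,0,0],[0,0,0,0,0,0]])

```text
clock: 28.8
position: [0.6513, -0.1721, 0.0434]
ee_rot: [-1.236, 2.886, -0.002]
force: [-0.2, -0.0, -2.3]
width: 0.631
```

Emit:
move_arm(series=[[0,0,-0.2,0,0,0],[0,0,-0.1,0,0,0],[0,0,-0.1,0,0,0],[0,0,0,0,0,0],[0,0,0,0,0,0]])

```text
clock: 29.3
position: [0.6501, -0.1721, 0.0378]
ee_rot: [-1.237, 2.888, 0.0]
force: [-1.0, -0.3, -2.3]
width: 0.631
```

Emit:
move_arm(series=[[0,0,-0.1,0,0,0],[0,0,-0.05,0,0,0],[0,0,-0.05,0,0,0],[0,0,0,0,0,0]])

```text
clock: 29.7
position: [0.65, -0.1721, 0.0359]
ee_rot: [1.237, -2.888, -0.0]
force: [-1.3, 0.8, 0.0]
width: 0.629
```

Emit:
move_arm(series=[[0,0,-0.05,0,0,0],[0,0,0,0,0,0]])

```text
clock: 29.9
position: [0.65, -0.1722, 0.0359]
ee_rot: [-1.237, 2.888, -0.0]
force: [-3.3, 0.6, 5.2]
width: 0.631
```

Emit:
move_arm(series=[[0,0,0,0,0,0],[0,0,0,0,0,0],[0,0,0,0,0,0],[0,0,0,0,0,0],[0,0,0,0,0,0],[0,0,1,0,0,0],[0,0,2.5,0,0,0],[0,0,4,0,0,0]], grip=1)

```text
clock: 30.7
position: [0.6484, -0.1718, 0.1094]
ee_rot: [1.236, -2.884, -0.004]
force: [1.4, -0.3, -0.2]
width: 1.001
```

Emit:
move_arm(series=[[0,0,5,0,0,0],[0,1,4,0,0,0],[0,4,0,0,0,-4],[0.2,4.5,0,0,0,-4],[0.3,4.5,0,0,0,-4],[0.3,4.5,0,0,0,-4],[0.3,4.5,0,0,0,-4],[0.3,4.5,0,0,0,-1.6]])

```text
clock: 31.5
position: [0.664, 0.1048, 0.2013]
ee_rot: [-0.67, 3.068, 0.0]
force: [0.5, 1.2, 0.7]
width: 0.999
```

Emit:
move_arm(series=[[0.3,4.5,0,0,0,0],[0.2,2.7,0,0,0,0],[0,0,0,0,0,0],[0,0,0,0,0,0],[0,0,0,0,0,0]])

```text
clock: 32.0
position: [0.6693, 0.173, 0.2006]
ee_rot: [-0.671, 3.069, -0.002]
force: [0.3, -0.1, -0.9]
width: 1.004
```

```bash
python3 stack3.py 2
python3 - <<'E'
from h import *
for c in("scene","side"):
    v=grab(c); r=outline_of(c,"square_mid")
    if r: print(c,"sq",r[0]["p"],*fit("square",.03,{c:(v,r[0]["mask"])},(650,-172)))
E
```

```text
clk 32.0 pos mm [669.3 173.  200.6] jaw deg 114.7 tilt [ 0.02 -0.06] w 92.3 q [-0.29  0.58 -0.07  1.44  0.04  1.12  1.64] F [ 0.3 -0.1 -0.9]
bar [669.6 174.7 204.4] ['scene', 'side', 'wrist'] [0.9  0.89 0.95]
scene round 0.54 [ 463.8 -318.2    8.1] [0.92]
side round 0.8 [ 463.7 -314.1    5.9] [0.91]
scene sq 0.96 [ 650.4 -174.3   50.5] [0.93]
side sq 0.84 [ 653.7 -169.3   52. ] [0.89]
```

View pics/s2.png

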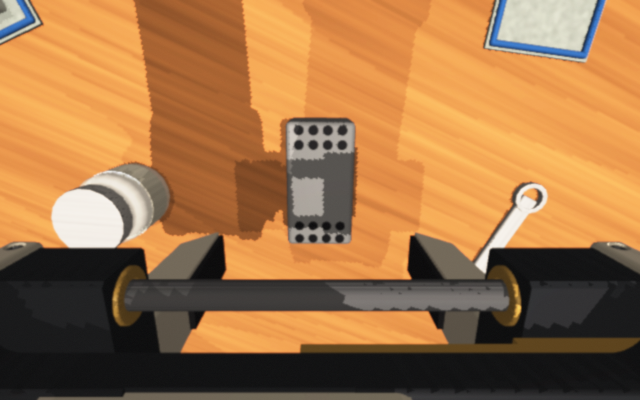

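Emit:
move_arm(series=[[0,0.17,-2,0,0,0],[0,0,-4,0,0,0],[0,0,-4,0,0,0],[0,0,-3.5,0,0,0],[0,0,-2,0,0,0],[0,0,-1,0,0,0],[0,0,-0.4,0,0,0],[0,0,0,0,0,0]])

```text
clock: 33.4
position: [0.6694, 0.1768, 0.0317]
ee_rot: [-0.674, 3.068, 0.0]
force: [0.5, -0.0, 0.1]
width: 0.999
```

Emit:
move_arm(series=[[0,0,0,0,0,0],[0,0,0,0,0,0],[0,0,0,0,0,0],[0,0,0,0,0,0],[0,0,0,0,0,0],[0,0,0,0,0,0],[0,0,0,0,0,0],[0,0,0,0,0,0]], grip=0, force=25)

```text
clock: 34.2
position: [0.6692, 0.1766, 0.0316]
ee_rot: [-0.674, 3.068, -0.0]
force: [-1.6, -0.8, 5.3]
width: 0.632
```

Emit:
move_arm(series=[[0,0,0.5,0,0,0],[0,0,1.5,0,0,0],[0,0,3,0,0,0],[0,0,4,0,0,0],[-1.5,0.6,2,0,0,0],[-3,1.2,0,0,0,-2],[-4,1.7,0,0,0,-2],[-4,1.7,0,0,0,-2]])

```text
clock: 35.0
position: [0.5428, 0.2289, 0.1422]
ee_rot: [-0.509, 3.099, 0.001]
force: [-0.1, 1.4, -2.9]
width: 0.634
```

Emit:
move_arm(series=[[-4,1.7,0,0,0,-1.3],[-4,1.7,0,0,0,0],[-3,1.3,0,0,0,0],[-1.5,0.7,0,0,0,0],[0,0,0,0,0,0],[0,0,0,0,0,0],[0,0,0,0,0,0]])

```text
clock: 35.7
position: [0.4202, 0.2821, 0.1417]
ee_rot: [-0.475, 3.104, 0.0]
force: [0.0, 0.3, -3.9]
width: 0.633
```

```bash
python3 -c "
from h import *
pose()
for c in ('scene','wrist'):
    v=grab(c); print(c,*rimfit(v,'bar',(420,282,17.5)))"
```

```text
clk 35.7 pos mm [420.2 282.1 141.7] jaw deg 107.4 tilt [0.06 0.01] w 58.2 q [-0.63  0.37 -0.09  1.98  0.05  0.8   1.13] F [ 0.   0.3 -3.9]
scene [419.8 282.4  17.4] 92 1.1
wrist [418.3 283.6  17.3] 1210 1.24
```

Emit:
move_arm(series=[[-0.05,0.05,-2,0,0,0],[0,0,-3.5,0,0,0],[0,0,-2.5,0,0,0],[0,0,-1.2,0,0,0],[0,0,-0.6,0,0,0],[0,0,-0.2,0,0,0],[0,0,0,0,0,0],[0,0,0,0,0,0]])

```text
clock: 36.6
position: [0.4192, 0.2835, 0.0422]
ee_rot: [-0.477, 3.104, 0.001]
force: [0.5, -0.4, -2.9]
width: 0.63
```

Emit:
move_arm(series=[[0,0,-0.15,0,0,0],[0,0,-0.1,0,0,0],[0,0,0,0,0,0],[0,0,0,0,0,0]])

```text
clock: 37.0
position: [0.4185, 0.2831, 0.0388]
ee_rot: [-0.477, 3.105, 0.0]
force: [-0.2, -0.2, -2.6]
width: 0.63
```

Emit:
move_arm(series=[[0,0,-0.15,0,0,0],[0,0,-0.1,0,0,0],[0,0,-0.05,0,0,0],[0,0,0,0,0,0]])

```text
clock: 37.4
position: [0.4185, 0.283, 0.0356]
ee_rot: [0.477, -3.105, 0.0]
force: [1.0, -0.4, -2.6]
width: 0.626
```

Emit:
move_arm(series=[[0,0,-0.05,0,0,0],[0,0,0,0,0,0]])

```text
clock: 37.6
position: [0.4185, 0.283, 0.0355]
ee_rot: [-0.477, 3.105, 0.0]
force: [-1.9, -0.9, 2.8]
width: 0.631
```

Contact. Release, rise, and clear the arm for the final check.

Emit:
move_arm(series=[[0,0,-0.03,0,0,0],[0,0,0,0,0,0],[0,0,0,0,0,0],[0,0,0,0,0,0],[0,0,0,0,0,0],[0,0,1,0,0,0],[0,0,2.5,0,0,0],[0,0,4,0,0,0]], grip=1)

```text
clock: 38.4
position: [0.4174, 0.2822, 0.1098]
ee_rot: [0.477, -3.102, 0.003]
force: [-0.0, 1.2, 0.6]
width: 0.999
```

Emit:
move_arm(series=[[0,0,5,0,0,0],[1,0,4.5,0,0,0],[3,0,3,0,0,0],[3,0,3,0,0,0],[3,0,0,0,0,0],[1,0,0,0,0,0],[0,0,0,0,0,0],[0,0,0,0,0,0]])

```text
clock: 39.2
position: [0.5272, 0.2831, 0.2645]
ee_rot: [0.478, -3.103, 0.0]
force: [0.2, -0.3, -0.6]
width: 0.998
```

Run:
```python
from h import *
pose()
ref=dict(bar=(419.5,282.5),square=(650,-172.5),oval=(491,15.5),round=(462.5,-315.5))
for c in("scene","side","wrist"):
    v=grab(c)
    for t in ref:
        r=outline_of(c,t+"_mid")
        if r: print(c,t,round(r[0]["p"],2),*fit(t,.03,{c:(v,r[0]["mask"])},ref[t]))
    r=outline_of(c,"jar_mid")
    if r: print(c,"jar",r[0]["rect"])
    r=outline_of(c,"spanner_grip")
    if r: print(c,"spanner",r[0]["rect"])
    cv2.imwrite(f"pics/end_{c}.png",v["img"][:,:,::-1])
a=cv2.imread("pics/end_scene.png")[130:340,140:480]
cv2.imwrite("pics/end_sc.png",cv2.resize(a,None,fx=2.35,fy=2.35,interpolation=2))
```

```text
clk 39.2 pos mm [527.2 283.1 264.5] jaw deg 107.5 tilt [-0.1  -0.03] w 91.8 q [-0.54  0.38 -0.06  1.61  0.02  1.15  1.27] F [ 0.2 -0.3 -0.6]
scene bar 0.76 [417.9 279.2  17.4] [0.88]
scene square 0.84 [ 650.4 -173.9   49. ] [0.94]
scene oval 0.71 [491.2  10.6 221.9] [0.93]
scene round 0.86 [ 463.2 -317.2   11. ] [0.93]
scene jar [355.2, 250.9, 24.5, 42.0]
scene spanner [405.0, 174.8, 47.6, 32.3]
side bar 0.7 [420.9 289.5  20.5] [0.9]
side square 0.85 [ 652.4 -169.2   49.3] [0.93]
side oval 0.86 [492.4  16.7  42.8] [0.93]
side round 0.92 [ 463.8 -314.4   21.3] [0.92]
side jar [368.7, 207.5, 24.6, 39.2]
side spanner [350.2, 268.9, 33.3, 36.2]
wrist bar 0.61 [417.6 281.3 197.5] [0.98]
wrist oval 0.91 [490.   13.4  44.6] [0.99]
wrist spanner [318.4, 223.8, 66.7, 118.4]
```

View pics/end_sc.png

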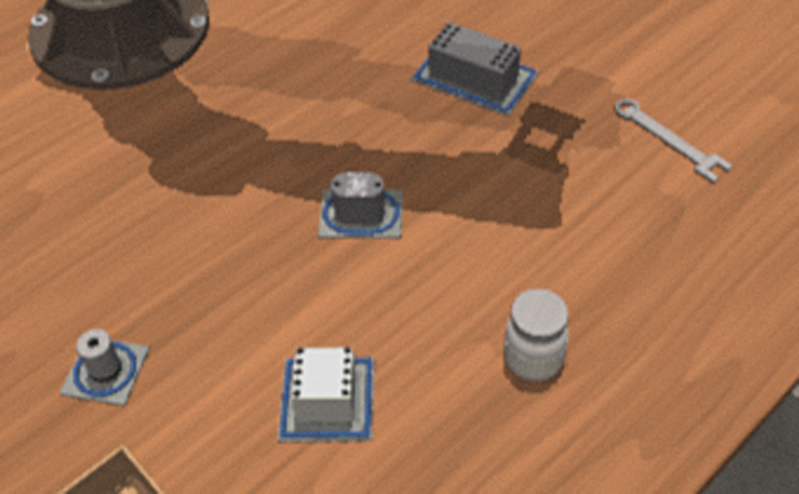

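View pics/end_wrist.png

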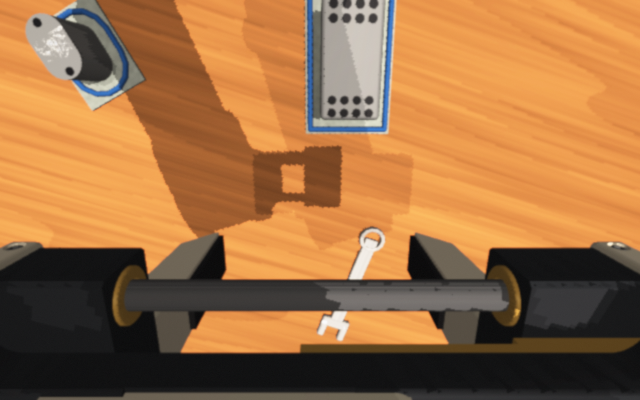

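The four pieces stand upright inside their rims: round at (97,355), oval at (358,200), square at (325,388) and bar at (475,62). The jar and spanner look unmoved.

```bash
python3 -c "
from cell import workorder
print(workorder.sign_off())"
```

```text
the job is handed in; nothing more can be done
None
```

I took the stack apart from the top: round, oval, square, then bar. Each piece was lowered upright into its matching tray until the wrist force showed contact, then released. I signed the job off at about 39 s with the gripper open and clear; the sign-off gave no verdict.

- **Final pictures:** The scene view shows all four pieces upright inside their rims. The wrist view shows the same for the bar and oval. The jar and spanner look unmoved in the scene picture.
- **Fitted positions:** Most single-camera fits of the pieces lie within about 5 mm of the tray centres. The exception is the side camera's bar fit, about 7 mm off in y. The scene and wrist views put the bar within about 4 mm, and its rim is clear all round as far as it shows.
- **Disagreement:** In the last side picture the network reported the spanner in a different place. I took this as a false detection, because the scene camera shows it in its starting place.
- **Forces:** The highest wrist reading I saw was about 23 N, while seating the oval.

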